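# Take a non-contact temperature reading of a flask

## Task

Check the temperature of the flask that carries the black spot: lift the infrared thermometer out of its charging dock by its white head (the dock hides the handle), lay it wholly on the blue mat and let go, then take it again by its black handle with the fingers clear of the white head. Point the lens squarely at the middle of the black spot from about 8 cm away and hold it steady there for at least one second. Then lay the thermometer back wholly on the blue mat, display up, without dropping it, and leave the flasks and everything else standing where they are.

Things in the scene. Friction and masses are not known exactly. Their poses are not given: they have to be found in the camera images.
- thermometer: infrared thermometer, a straight stick 170 mm long, 160 g: a white head 60 long x 34 wide x 34 high with an orange band, and a black handle 110 long x 24 wide x 24 high, both flat on the same underside. Origin: on the underside, under the joint of head and handle. +x along the stick to the lens, +z up through the display: the head spans x 0 to 60, the handle x -110 to 0 mm
- head: white head of the thermometer (rigidly part of it); origin at the centre of the lens, on the front face of the head, 17 mm above the underside and 60 mm ahead of the thermometer's origin; +x is the line of sight, out of the lens; +z up through the display
- tail (a point): centre of the rear end face of the thermometer's handle, 12 mm above the underside
- dock: grey charging dock, fixed: a foot 186 x 70 x 8 mm, with a trough open at the top whose walls are 37 mm high and 49 mm wide overall, from x -94 to +17 mm, around the handle (2.5 mm play each side). The thermometer lies in it on the foot, its underside at 8 mm, lens to +x, origin 26 mm ahead of the dock's; the head stands free above the bare front of the foot. Origin: underside centre
- mat: blue flat mat, fixed, 200 mm (its x) x 280 mm (its y) x 4 mm thick; origin: underside centre
- flask: conical flask of amber glass, loose, 100 mm across the base, 186 mm high with a foil cap 54 mm across; the round spot is on its sloping wall on the side of its +x axis. Origin: underside centre
- spot: matt black round spot, 28 mm across on a white disc of 36 mm, on the sloping wall of the flask, 61 mm up; origin at the middle of its face, +x straight out of the face (14 degrees above level)
- flask_plain: the same flask in green glass with no spot, loose, 100 mm across, 186 mm high; origin: underside centre
- dishes: stack of three round culture dishes, 90 mm across, 47 mm high, loose; origin: underside centre
- bottle: clear glass jar with a metal cap, 68 mm across, 100 mm high, loose; origin: underside centre
- foil_jar: jar wrapped in foil, 102 mm across, 94 mm high, loose; origin: underside centre
- cup: steel cup, 70 mm across the rim, 75 mm high, loose; origin: underside centre
- loop: wire loop with a black handle lying on the bench, 210 mm long, 16 mm wide, 10 mm high, loose; origin: about its middle, on the underside, +x to the wire
Not all that is in view belongs to the job. Of the things like the thermometer, leave any that is purple; of the rest the smaller one is meant.

How it is judged:
By the outcome, as a careful person would: the job done as asked, in the order asked, and still so for the second after the job is handed in, with the robot touching nothing.
It also fails if it takes over 70 s, if anything falls off the work surface, if the arm or the gripper's body presses on something with over 40 N, if the wrist force passes 120 N, or if a joint passes its speed limit or range.

## Robot

A 6-joint arm with a two-finger parallel gripper is mounted at the origin on the work surface. World frame = base frame: x ahead of the robot, y to its left, z up, the work surface at z = 0. Lengths are in m, angles in rad, forces in N, time in s.
With the tool pointing down it reaches from about 0.2 to 0.875 m from the base axis. Payload 3.4 kg.
Tool frame: the origin (TCP) lies midway between the tips of the shut fingers; the grasp point (between the pads) lies 19 mm behind it; z points along the fingers, y is the line along which they close (so a half turn about z gives the same grasp; the last joint's range is limited). The gripper opens to 94 mm and grips with 3 to 60 N. Pads are 16 mm wide; open, the fingers measure 119 mm over their backs; the gripper's body (75 mm by 177 mm) begins 78 mm behind the grasp point.
Start: joints at [1.047, 0.276, 1.505, -0, 1.361, -0.121], TCP at [0.225, 0.529, 0.205] pointing down, gripper open.
Joint ranges: [-2.89, 2.89], [-0.75, 2.08], [0.22, 2.7], [-1.18, 4.32], [0.11, 2.71], [-2.7, 2.7]. Speed limits (rad/s): [2.57, 2.57, 3.14, 3.14, 3.14, 3.14].

## Interface

Orientations are given as a rotation vector (axis times angle).
In Python, from station import r, vision gives the robot as it stands.
- The arm moves only by the shell command python3 -m creep 'ROWS'. ROWS is JSON, a list of rows, each a list of 7 numbers: the closure, from 0 (fully open) to 1 (shut), then the shift along the tool's x, y, z as a fraction of full scale, then the turn, a rotation vector about the tool's x, y, z as a fraction of full scale. A call has 1 to 12 rows; each row is the pose to reach, as a shift and turn from the pose commanded when the call began, along the tool's axes at that moment; what a row does not reach only later rows make up. Full scale, the value 1, is 1 m for a shift and 30 degrees for a turn. A row lasts 1/8 s, in which the tool goes at most 62.5 mm and 10.7 degrees, less where a joint would pass 70% of its speed; a pose out of reach is approached as far as the arm can. A call with a number of a shift or a turn outside -1 to 1 is refused whole. A call with a gripper value outside its range is refused whole. The fingers move at their own pace and stop on an object; the grip force is fixed at half the most. Time passes only in rows, so rows that repeat a pose let the fingers close. It gives the time, the measured TCP pose, the force, the opening and the grip force at its end, in the units of the state.
- r.state(): the state, without advancing time (a new reading comes with each control period).
- vision.camera(name): name is "side" or "top" or "wrist"; returns the picture (480x640x3 uint8, blue, green, red); there is no depth.
- vision.camera_info(name): a dict with "vfov" (degrees; the focal length in pixels is half the picture's height over the tangent of half this angle, whatever the lens; pixels are square), "cx", "cy" (the principal point, pixels), "D" ([k1, k2, p1, p2, k3] as OpenCV has them; the pictures are not rectified), "T" (4x4, takes a point from camera to world coordinates); the wrist camera has in their place "hand_eye" (4x4, takes a point from camera to tool coordinates, whose origin is the TCP and whose axes are the flange's). Camera axes: x right, y down, z forward; pixel columns grow to the right and rows downward; lengths in m; the calibration is good to about 2 mm. A picture is of the moment at which its call begins: read the wrist's pose just before it. camera_info takes no time and is no camera call.
- r.sign_off(): hands the job in; it is judged then, once.
The state is a dict: "t": time; "joint_pos": joint angles; "dq": joint speeds; "tau": joint torques, N m; "tool_pos": TCP position; "orientation": TCP orientation; "contact_force": force on the tool from outside, world axes, zero at the start; "ft_torque": the same for the moment, N m; "gripper_width": finger opening in m; "finger_force": force on a finger pad.
Only numpy, scipy, OpenCV 4.12 (cv2) and the standard library are available. Lean on these libraries where they do the work, as an engineer would, in place of code of your own. Each camera call takes 0.05 s, during which the arm holds its last target. There are 200 camera calls.

## Working session

There is one attempt and no reset: what is moved stays moved. The work goes in short steps, Python scripts to look and compute and a shell command to move; the robot and the scene stay as the last step left them, time stands still between calls to the robot, and variables do not carry over. Pictures are saved under pics/ and viewed, at most 10 in all, crops included, and the job is handed in when it is done.

```bash
mkdir -p pics; ls; python3 - <<'E'
from station import r, vision
import cv2, numpy as np
for n in ["top","side"]:
    im=vision.camera(n); cv2.imwrite(f"pics/{n}0.png",im)
    i=vision.camera_info(n); print(n,i["vfov"],i["cx"],i["cy"],i["D"],np.round(i["T"],4).tolist())
i=vision.camera_info("wrist");print({k:np.round(v,4).tolist() for k,v in i.items()})
s=r.state();print(s)
E
```

```text
pics
top 42.84008993842444 321.8628182139193 232.41217465238077 [-0.11069255  0.          0.          0.          0.        ] [[-0.0156, -0.9847, 0.1738, 0.2477], [-0.9996, 0.0197, 0.0217, 0.0416], [-0.0248, -0.1734, -0.9845, 1.3565], [0.0, 0.0, 0.0, 1.0]]
side 42.35231171134802 321.4283991567538 234.3097862588727 [0.00705783 0.         0.         0.         0.        ] [[0.7002, -0.4552, 0.55, -0.4193], [-0.7139, -0.4474, 0.5386, -0.8167], [0.0009, -0.7698, -0.6382, 1.1045], [0.0, 0.0, 0.0, 1.0]]
{'vfov': 59.6934, 'cx': 317.8155, 'cy': 246.808, 'D': [0.0263, 0.0, 0.0, 0.0, 0.0], 'hand_eye': [[0.0004, -0.9721, -0.2346, 0.0676], [1.0, 0.0004, -0.0001, -0.0005], [0.0002, -0.2346, 0.9721, -0.1796], [0.0, 0.0, 0.0, 1.0]]}
{'t': 0.1, 'joint_pos': array([ 1.04701031e+00,  2.76513419e-01,  1.50597448e+00, -8.11949360e-06,
        1.36071423e+00, -1.20999456e-01]), 'dq': array([-0.00106609, -0.00106934, -0.00312649, -0.00094678, -0.00234459,
        0.00129708]), 'tau': array([ 7.56638710e-04, -4.05452800e+01, -2.37779975e+01,  7.01597496e-02,
        2.98658421e-02, -4.00328815e-05]), 'tool_pos': array([0.22514485, 0.52854256, 0.20471448]), 'orientation': array([-6.28324078e-01, -3.07760475e+00,  2.40146381e-03]), 'contact_force': array([ 0.32328526,  0.31921644, -0.30450716]), 'ft_torque': array([-0.00288264,  0.00818957, -0.01522781]), 'finger_force': 0.0, 'gripper_width': 0.09398977142474751}
```

View pics/top0.png

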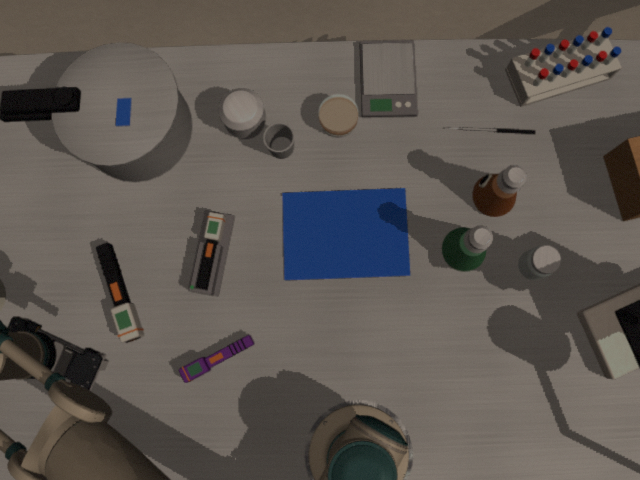

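View pics/side0.png

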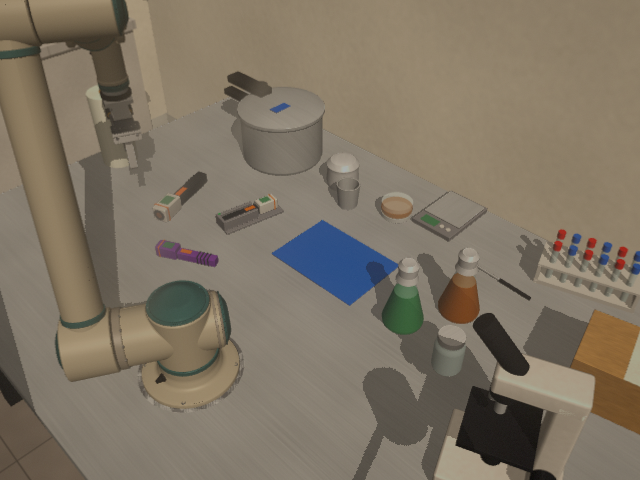

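The top picture shows three thermometer-like things: a docked white and black one at (210,250), a larger undocked one at (118,290) and a purple one at (217,358). The docked one fits, because it is the smaller of the two that aren't purple. The mat is centred near (346,234). The amber flask at (495,190) has something white on its upper-left wall at (483,181). I'll confirm both in one enlarged crop.

```bash
cat > h.py <<'E'
import numpy as np, cv2
from station import r, vision
from scipy.spatial.transform import Rotation as R
def cam(n, st=None):
    i=vision.camera_info(n); f=240/np.tan(np.radians(i["vfov"])/2)
    K=np.array([[f,0,i["cx"]],[0,f,i["cy"]],[0,0,1.]])
    T=tool(st)@i["hand_eye"] if n=="wrist" else np.array(i["T"])
    return K,np.array(i["D"],float),T
def tool(st):
    T=np.eye(4);T[:3,:3]=R.from_rotvec(st["orientation"]).as_matrix();T[:3,3]=st["tool_pos"];return T
def ray(c,uv):
    K,D,T=c
    p=cv2.undistortPoints(np.array(uv,float).reshape(-1,1,2),K,D).reshape(-1,2)
    return T[:3,3],np.c_[p,np.ones(len(p))]@T[:3,:3].T
def onz(c,uv,z):
    o,d=ray(c,uv); return o+d*((z-o[2])/d[:,2])[:,None]
def proj(c,P):
    K,D,T=c; W=np.linalg.inv(T)
    return cv2.projectPoints(np.array(P,float).reshape(-1,1,3),cv2.Rodrigues(W[:3,:3])[0],W[:3,3],K,D)[0].reshape(-1,2)
E
python3 - <<'E'
import cv2,numpy as np
t=cv2.imread("pics/top0.png");s=cv2.imread("pics/side0.png")
f=lambda im,x,y,w,h,k:cv2.resize(im[y:y+h,x:x+w],None,fx=k,fy=k,interpolation=cv2.INTER_CUBIC)
a=f(t,180,200,66,100,6); b=f(t,460,155,66,66,6)
c=np.zeros((600,800,3),np.uint8); c[:600,:396]=a; c[:396,400:796]=b
d=f(s,210,185,80,50,5)[:200]; c[400:600,400:800]=d[:200]
cv2.imwrite("pics/crop1.png",c)
E
```

```text
(no output)
```

View pics/crop1.png

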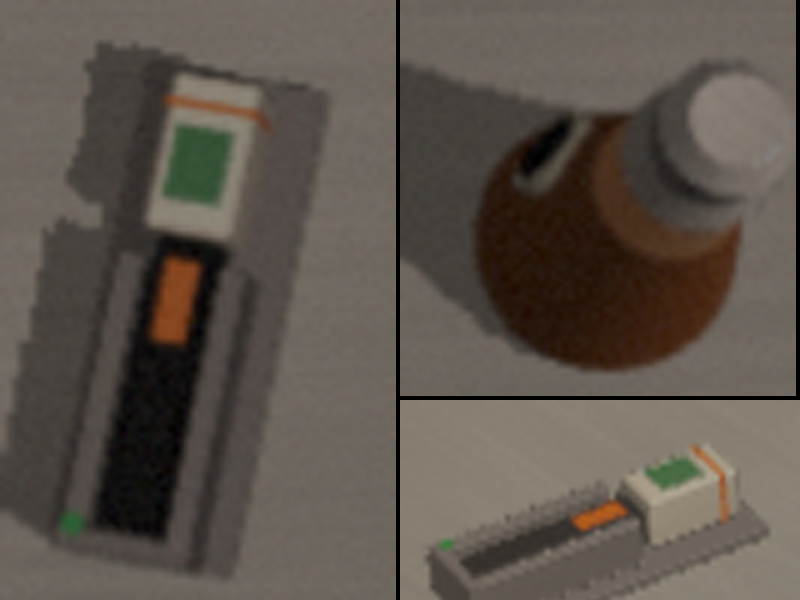

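The crop confirms the docked thermometer: lens end up in the picture, head corners at about (209,212), (224,214), (219,240) and (204.5,237). The amber flask carries the black spot at about (485,180).

```bash
python3 - <<'E'
from h import *
c=cam("top"); s=cam("side")
A=lambda l,x0,y0:[(x0+u/6,y0+v/6) for u,v in l]
hd=onz(c,A([(175,72),(265,85),(235,238),(147,222)],180,200),.042);print("head",hd.round(4).tolist())
print(np.linalg.norm(np.diff(hd,axis=0),axis=1).round(4),"ctr",hd.mean(0))
tl=onz(c,A([(97,527),(167,540)],180,200),.032).mean(0);print("tail",tl)
fr=hd[:2].mean(0);d=(fr-tl)[:2];print("len",np.hypot(*d),"yaw",np.degrees(np.arctan2(d[1],d[0])))
m=onz(c,[(282,192),(405,188),(410,275),(285,280)],.004);print("mat",m.round(4).tolist(),m.mean(0))
sp=onz(c,A([(149,150)],460,155),.061);cap=onz(c,A([(335,120)],460,155),.186)
print("spot",sp,"cap",cap, "d",(sp-cap))
o,dd=ray(c,A([(149,150)],460,155))
# flask from side: cap top and base bottom, green too
print("cap side",onz(s,[(468,254)],.186),"green cap top",onz(c,[(483,236)],.186),onz(s,[(408,264)],.186))
print("dishes/cup etc",onz(c,[(279,135),(338,108),(243,103)],[.075,.047,.09]) if 0 else "")
st=r.state();print(tool(st).round(3).tolist())
E
```

```text
head [[0.5306, 0.3195, 0.042], [0.525, 0.2858, 0.042], [0.4681, 0.2962, 0.042], [0.4746, 0.3289, 0.042]]
[0.0341 0.0578 0.0333] ctr [0.49957315 0.30760594 0.042     ]
tail [0.36134021 0.33481767 0.032     ]
len 0.16952663944612778 yaw -10.935248225707257
mat [[0.5817, 0.1608, 0.004], [0.5851, -0.1191, 0.004], [0.3867, -0.1225, 0.004], [0.3808, 0.155, 0.004]] [0.48358469 0.018553   0.004     ]
spot [[ 0.58571289 -0.28833908  0.061     ]] cap [[ 0.56232248 -0.31944352  0.186     ]] d [[ 0.02339042  0.03110444 -0.125     ]]
cap side [[ 0.55288355 -0.32364443  0.186     ]] green cap top [[ 0.44097764 -0.24569076  0.186     ]] [[ 0.43263551 -0.24860467  0.186     ]]
dishes/cup etc 
[[-0.92, 0.392, -0.001, 0.225], [0.392, 0.92, -0.001, 0.529], [0.0, -0.002, -1.0, 0.205], [0.0, 0.0, 0.0, 1.0]]
```

```bash
cat >> h.py <<'E'
def rows(p,yaw_x,tilt=0,T0=None):
    """creep shift/turn to put TCP at p, tool x at yaw_x deg, tool x raised by tilt deg"""
    a,b=np.radians([yaw_x,tilt]); e=np.array([np.cos(a),np.sin(a),0]); u=np.array([0,0,1.])
    x=e*np.cos(b)+u*np.sin(b); z=e*np.sin(b)-u*np.cos(b); M=np.c_[x,np.cross(z,x),z]
    T=tool(r.state()) if T0 is None else T0
    print("shift",(T[:3,:3].T@(np.array(p)-T[:3,3])).round(4),"turn",(R.from_matrix(T[:3,:3].T@M).as_rotvec()/np.radians(30)).round(4))
E
python3 - <<'E'
from h import *
rows([.4996,.3076,.17],169.07)
c=cam("top");print(onz(c,[(445,128),(535,132)],.005).round(3).tolist(),onz(c,[(388,78),(360,115),(416,116)],.03).round(3).tolist(), onz(c,[(279,135)],.075),onz(c,[(545,262)],.1))
E
```

```text
shift [-0.3391 -0.0956  0.0348] turn [-0.003  -0.0007 -0.4049]
[[0.726, -0.218, 0.005], [0.714, -0.429, 0.005]] [[0.842, -0.088, 0.03], [0.753, -0.021, 0.03], [0.748, -0.149, 0.03]] [[0.69343569 0.16082026 0.075     ]] [[ 0.39769286 -0.39420646  0.1       ]]
```

```bash
python3 -m creep '[[0,-0.06,-0.016,0,0,0,-0.1],[0,-0.12,-0.034,0.01,0,0,-0.2],[0,-0.18,-0.05,0.02,0,0,-0.3],[0,-0.24,-0.068,0.03,0,0,-0.405],[0,-0.3,-0.085,0.035,-0.003,0,-0.405],[0,-0.339,-0.0956,0.035,-0.003,0,-0.405],[0,-0.339,-0.0956,0.035,-0.003,0,-0.405],[0,-0.339,-0.0956,0.035,-0.003,0,-0.405]]'
python3 - <<'E'
from h import *
st=r.state();im=vision.camera("wrist");cv2.imwrite("pics/w1.png",im)
c=cam("wrist",st);np.save("w1.npy",c[2])
y=np.radians(-10.93);e=np.array([np.cos(y),np.sin(y)]);n=np.array([-e[1],e[0]]);h=np.array([.4996,.3076])
P=[[*(h+a*e+b*n),.042] for a,b in [(30,17),(30,-17),(-30,-17),(-30,17)] for a,b in [(a/1e3,b/1e3)]]
print(proj(c,P).round(1).tolist())
print(st["tool_pos"],np.degrees(np.arctan2(*tool(st)[[1,0],0])))
E
```

```text
t: 1.1
tool_pos: [0.499, 0.3084, 0.17]
orientation: [-0.3, -3.126, -0.002]
contact_force: [0.0, 0.5, 0.2]
gripper_width: 0.0943
finger_force: 0.0
[[339.5, 277.6], [295.4, 277.6], [294.4, 199.8], [340.5, 199.8]]
[0.49898963 0.30836006 0.17004391] 169.04916494800267
```

View pics/w1.png

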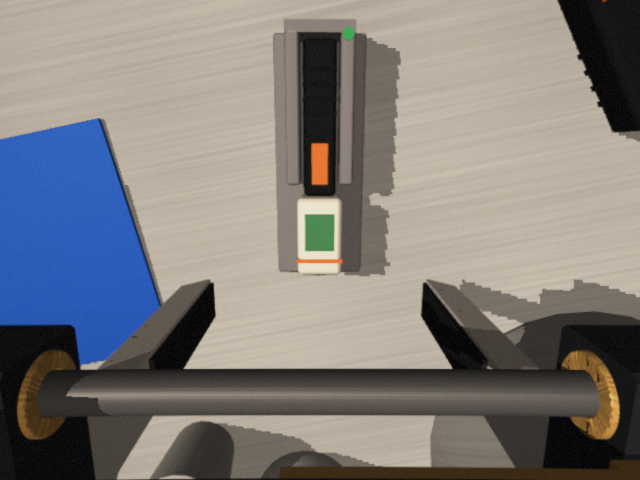

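The wrist view shows the head at columns 297–342 and rows 197–273, between the open fingers and within about 2 mm of prediction. I'll descend to the head and grip it.

```bash
python3 -m creep '[[0,0.001,0.001,0.05,0,0,0],[0,0.001,0.001,0.1,0,0,0],[0,0.001,0.001,0.14,0,0,0],[0,0.001,0.001,0.155,0,0,0],[0,0.001,0.001,0.155,0,0,0],[1,0.001,0.001,0.155,0,0,0],[1,0.001,0.001,0.155,0,0,0],[1,0.001,0.001,0.155,0,0,0],[1,0.001,0.001,0.155,0,0,0],[1,0.001,0.001,0.155,0,0,0],[1,0.001,0.001,0.155,0,0,0],[1,0.001,0.001,0.155,0,0,0]]'
```

```text
t: 2.65
tool_pos: [0.4991, 0.3096, 0.0154]
orientation: [0.299, 3.127, 0.003]
contact_force: [-0.9, -0.8, -0.5]
gripper_width: 0.0339
finger_force: 30.0
```

```bash
python3 -m creep '[[1,0,0,-0.01,0,0,0],[1,0,0,-0.03,0,0,0],[1,0,0,-0.06,0,0,0],[1,0,0,-0.09,0,0,0],[1,0,0,-0.1,0,0,0],[1,0,0,-0.1,0,0,0],[1,0,0,-0.1,0,0,0]]'
python3 - <<'E'
from h import *
rows([.483,-.025,.115],90)
E
```

```text
t: 3.52
tool_pos: [0.4981, 0.309, 0.1142]
orientation: [-0.299, -3.126, -0.0]
contact_force: [-0.0, 0.3, -2.2]
gripper_width: 0.0341
finger_force: 30.0
shift [-0.0485 -0.3308 -0.0009] turn [-2.2000e-03 -3.1000e-03  2.6357e+00]
```

```bash
python3 -m creep '[[1,-0.005,-0.03,0,0,0,0.15],[1,-0.012,-0.08,0,0,0,0.4],[1,-0.02,-0.13,0,0,0,0.7],[1,-0.027,-0.18,0,0,0,1],[1,-0.034,-0.23,0,0,0,1],[1,-0.041,-0.28,0,0,0,1],[1,-0.047,-0.32,0,0,0,1],[1,-0.0485,-0.331,0,0,0,1],[1,-0.0485,-0.331,0,0,0,1]]'
python3 -m creep '[[1,0,0,0,0,0,0.2],[1,0,0,0,0,0,0.5],[1,0,0,0,0,0,0.8],[1,0,0,0,0,0,1],[1,0,0,0,0,0,1]]'
python3 -m creep '[[1,0,0,0,0,0,0.2],[1,0,0,0,0,0,0.5],[1,0,0,0,0,0,0.636],[1,0,0,0,0,0,0.636],[1,0,0,0,0,0,0.636]]'
python3 - <<'E'
from h import *
rows([.483,-.025,.0125],90)
E
```

```text
t: 4.65
tool_pos: [0.4835, -0.0246, 0.1143]
orientation: [-1.1, -2.941, -0.003]
contact_force: [0.3, 0.2, -2.1]
gripper_width: 0.0337
finger_force: 30.0
t: 5.28
tool_pos: [0.4837, -0.0231, 0.1147]
orientation: [-1.818, -2.56, -0.003]
contact_force: [-0.2, -0.9, -1.3]
gripper_width: 0.0337
finger_force: 30.0
t: 5.9
tool_pos: [0.4838, -0.0242, 0.1148]
orientation: [-2.218, -2.223, -0.002]
contact_force: [0.1, 0.4, -1.3]
gripper_width: 0.0336
finger_force: 30.0
shift [-0.001  -0.0008  0.1023] turn [ 0.0003 -0.0035  0.0045]
```

```bash
python3 -m creep '[[1,0,0,0.04,0,0,0],[1,0,0,0.07,0,0,0],[1,0,0,0.085,0,0,0],[1,0,0,0.092,0,0,0],[1,0,0,0.096,0,0,0],[1,0,0,0.099,0,0,0],[1,0,0,0.1,0,0,0],[1,0,0,0.1,0,0,0],[1,0,0,0.1,0,0,0]]'
```

```text
t: 7.02
tool_pos: [0.4842, -0.0246, 0.0152]
orientation: [-2.221, -2.221, -0.003]
contact_force: [-0.2, 0.3, -1.1]
gripper_width: 0.0339
finger_force: 30.0
```

```bash
python3 - <<'E'
from h import *
st=r.state();im=vision.camera("side");K,D,T=c=cam("side");cv2.imwrite("pics/s2.png",cv2.resize(im[200:330,220:400],None,fx=4,fy=4,interpolation=cv2.INTER_CUBIC))
E
```

```text
(no output)
```

View pics/s2.png

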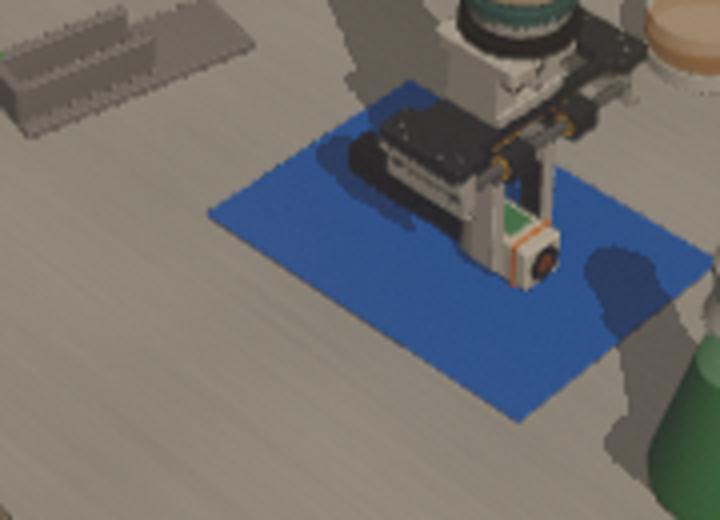

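The thermometer is held level over the mat, with the lens at crop (545,262) facing −y and the tail at (355,155). It's about 4 mm above the mat, so I'll lower it gently.

```bash
python3 -m creep '[[1,0,0,0.001,0,0,0],[1,0,0,0.002,0,0,0],[1,0,0,0.003,0,0,0],[1,0,0,0.0035,0,0,0],[1,0,0,0.0035,0,0,0],[1,0,0,0.0035,0,0,0]]'
```

```text
t: 7.82
tool_pos: [0.484, -0.0246, 0.0115]
orientation: [-2.221, -2.221, -0.002]
contact_force: [-0.7, -0.5, -1.2]
gripper_width: 0.0339
finger_force: 30.0
```

```bash
python3 -m creep '[[1,0,0,0.0007,0,0,0],[1,0,0,0.0014,0,0,0],[1,0,0,0.0014,0,0,0],[1,0,0,0.0014,0,0,0]]'
```

```text
t: 8.32
tool_pos: [0.484, -0.0246, 0.0114]
orientation: [-2.221, -2.221, -0.003]
contact_force: [-2.4, 0.8, 10.8]
gripper_width: 0.0334
finger_force: 30.0
```

```bash
python3 -m creep '[[1,0,0,-0.001,0,0,0],[1,0,0,-0.001,0,0,0],[0,0,0,-0.001,0,0,0],[0,0,0,-0.001,0,0,0],[0,0,0,-0.001,0,0,0],[0,0,0,-0.001,0,0,0],[0,0,0,-0.03,0,0,0],[0,0,0,-0.08,0,0,0],[0,0,0,-0.13,0,0,0],[0,0,0,-0.16,0,0,0],[0,0,0,-0.16,0,0,0],[0,0,0,-0.16,0,0,0]]'
python3 - <<'E'
from h import *
st=r.state();im=vision.camera("wrist");cv2.imwrite("pics/w2.png",im)
c=cam("wrist",st);np.save("w2.npy",c[2])
h=np.array([.484,-.0246]);P=[[h[0]+x,h[1]-y,z] for x,y,z in [(.017,.03,.038),(-.017,.03,.038),(.017,-.03,.038),(-.017,-.03,.038),(.012,-.14,.028),(-.012,-.14,.028)]]
print(proj(c,P).round(1).tolist()); print(st["tool_pos"])
E
```

```text
t: 9.82
tool_pos: [0.483, -0.0247, 0.1689]
orientation: [-2.22, -2.22, -0.001]
contact_force: [0.1, -0.4, -0.0]
gripper_width: 0.0939
finger_force: 0.0
[[341.4, 274.8], [297.6, 274.8], [342.5, 197.5], [296.7, 197.5], [336.9, 38.4], [302.6, 38.4]]
[ 0.48298215 -0.02469094  0.16894675]
```

View pics/w2.png

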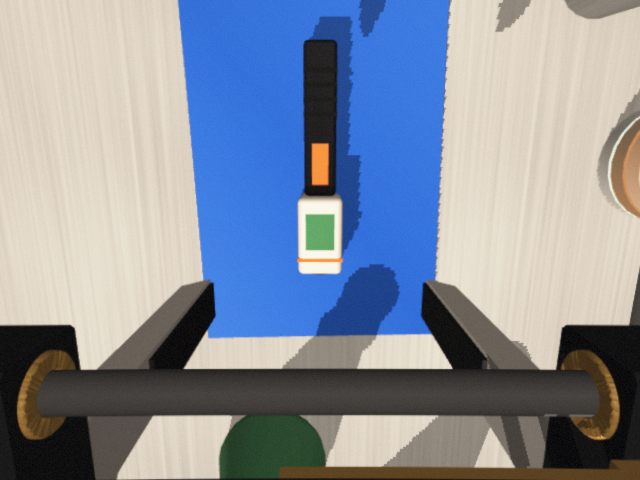

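The thermometer lies wholly on the mat and is released: head at columns 298–342 and rows 196–272, tail at row 40. The stick axis at column 320 matches the prediction. Before gripping the handle, I'll tilt the wrist camera towards the amber flask to measure the spot.

```bash
python3 - <<'E'
from h import *
T=tool(r.state())
rows([.62,-.09,.19],71.5,-20)
def M(y,t):
    a,b=np.radians([y,t]);e=np.array([np.cos(a),np.sin(a),0]);u=np.array([0,0,1.]);x=e*np.cos(b)+u*np.sin(b);z=e*np.sin(b)-u*np.cos(b);return np.c_[x,np.cross(z,x),z]
m=M(53,-40);HE=np.array(vision.camera_info("wrist")["hand_eye"]);ax=m@HE[:3,2]
p=np.array([.586,-.288,.061])-.33*ax-m@HE[:3,3];print("final",p,ax)
T1=np.eye(4);T1[:3,:3]=M(71.5,-20);T1[:3,3]=[.62,-.09,.19];rows(p,53,-40,T1)
E
```

```text
shift [-0.0653  0.1372 -0.022 ] turn [ 0.1022 -0.6642  0.611 ]
final [ 0.64542709 -0.20928704  0.1625137 ] [-0.48403128 -0.64270591 -0.59383738]
shift [-0.0893  0.062   0.0618] turn [ 0.3099 -0.6608  0.5368]
```

```bash
python3 -m creep '[[0,-0.016,0.034,-0.005,0.025,-0.166,0.15],[0,-0.033,0.069,-0.011,0.05,-0.332,0.305],[0,-0.049,0.103,-0.017,0.077,-0.5,0.46],[0,-0.065,0.137,-0.022,0.102,-0.664,0.611],[0,-0.065,0.137,-0.022,0.102,-0.664,0.611],[0,-0.065,0.137,-0.022,0.102,-0.664,0.611]]'
python3 -m creep '[[0,-0.022,0.016,0.015,0.077,-0.165,0.135],[0,-0.045,0.031,0.031,0.155,-0.33,0.27],[0,-0.067,0.046,0.046,0.23,-0.5,0.4],[0,-0.089,0.062,0.062,0.31,-0.661,0.537],[0,-0.089,0.062,0.062,0.31,-0.661,0.537],[0,-0.089,0.062,0.062,0.31,-0.661,0.537],[0,-0.089,0.062,0.062,0.31,-0.661,0.537]]'
python3 - <<'E'
from h import *
st=r.state();im=vision.camera("wrist");cv2.imwrite("pics/w3.png",im)
c=cam("wrist",st);np.save("w3.npy",c[2]);print(st["tool_pos"],st["joint_pos"].round(2),proj(c,[[.586,-.288,.061]]))
E
```

```text
t: 10.62
tool_pos: [0.6194, -0.0896, 0.1901]
orientation: [2.361, 1.701, -0.417]
contact_force: [0.2, -0.8, 0.3]
gripper_width: 0.0938
finger_force: 0.0
t: 11.5
tool_pos: [0.6459, -0.2084, 0.1662]
orientation: [2.413, 1.202, -0.871]
contact_force: [-0.1, 0.1, -0.0]
gripper_width: 0.0944
finger_force: 0.0
[ 0.64590858 -0.20837285  0.16618356] [-0.1   0.68  1.13 -0.59  1.71  0.58] [[316.88585418 244.41002877]]
```

View pics/w3.png

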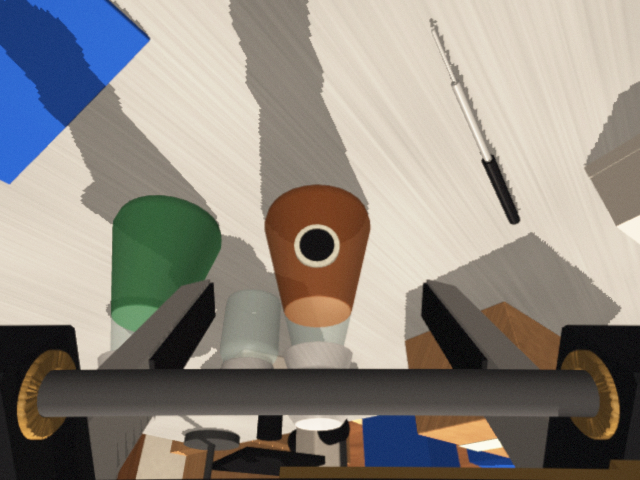

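The wrist view shows the black spot at (317,245), almost centred on the amber flask (base edges at columns 265 and 370, front base edge at row 185). I'll fit flask x, y and azimuth to it.

```bash
cat > fit.py <<'E'
from h import *
from scipy.optimize import least_squares
im=cv2.imread("pics/w3.png")
g=im[215:275,285:350].max(2); m=(g<60).astype(np.uint8)
n,l,s,ce=cv2.connectedComponentsWithStats(m); k=1+np.argmax(s[1:,4]); sp=ce[k]+[285,215]; print("spot px",sp,s[k])
i=vision.camera_info("wrist");f=240/np.tan(np.radians(i["vfov"])/2)
cw=(np.array([[f,0,i["cx"]],[0,f,i["cy"]],[0,0,1.]]),np.array(i["D"],float),np.load("w3.npy"));ct=cam("top")
tt=np.linspace(0,2*np.pi,721)
def model(q,c):
    x,y,a=q; circ=np.c_[x+.05*np.cos(tt),y+.05*np.sin(tt),0*tt+.002]
    b=proj(c,circ); rs=.05-.061*np.tan(np.radians(14))
    s=proj(c,[[x+rs*np.cos(a),y+rs*np.sin(a),.061]])[0]; return b,s,proj(c,[[x,y,.186]])[0]
def res(q):
    b,s,_=model(q,cw)
    w=[*(s-sp),b[:,0].min()-265,b[:,0].max()-370,b[:,1].min()-185]
    return np.array(w)
def res2(q):
    b,s,cp=model(q,ct);return np.r_[res(q),3*(s-[484.8,180]),2*(cp-[515.8,175])]
for fn in (res,res2):
    o=least_squares(fn,[.56,-.32,.9]);q=o.x
    print(q[:2],np.degrees(q[2]),o.fun.round(2)); rs=.0348;print("spot",q[0]+rs*np.cos(q[2]),q[1]+rs*np.sin(q[2]))
E
python3 fit.py
```

```text
spot px [316.48606061 244.5369697 ] [ 15  14  34  32 825]
[ 0.56284915 -0.31992683] 54.64084516340518 [ 0.07  3.35 -0.18  0.11 -2.91]
spot 0.5829879124652311 -0.29154602112615097
[ 0.56383782 -0.31823206] 54.07596810895775 [ 0.2   1.9  -0.64  0.07 -4.56  2.56  1.9  -1.25 -1.46]
spot 0.584255402802748 -0.29005116832028743
```

```bash
python3 -c "
from h import *
rows([.62,-.07,.19],71.5,-20)
T1=np.eye(4);a,b=np.radians([71.5,-20]);e=np.array([np.cos(a),np.sin(a),0]);u=np.array([0,0,1.]);x=e*np.cos(b)+u*np.sin(b);z=e*np.sin(b)-u*np.cos(b)
T1[:3,:3]=np.c_[x,np.cross(z,x),z];T1[:3,3]=[.62,-.07,.19]
rows([.4835,.0515,.12],90,0,T1)"
```

```text
shift [ 0.0573 -0.1039 -0.0794] turn [-0.301   0.6564 -0.5403]
shift [ 0.0915 -0.168   0.0412] turn [-0.1076  0.6608 -0.6104]
```

```bash
python3 -m creep '[[0,0.014,-0.026,-0.02,-0.075,0.164,-0.135],[0,0.028,-0.052,-0.04,-0.15,0.328,-0.27],[0,0.043,-0.078,-0.06,-0.225,0.492,-0.405],[0,0.057,-0.104,-0.079,-0.301,0.656,-0.54],[0,0.057,-0.104,-0.079,-0.301,0.656,-0.54],[0,0.057,-0.104,-0.079,-0.301,0.656,-0.54]]'
python3 -m creep '[[0,0.023,-0.042,0.01,-0.027,0.165,-0.15],[0,0.046,-0.084,0.02,-0.054,0.33,-0.3],[0,0.069,-0.126,0.03,-0.08,0.5,-0.46],[0,0.0915,-0.168,0.041,-0.108,0.661,-0.61],[0,0.0915,-0.168,0.041,-0.108,0.661,-0.61],[0,0.0915,-0.168,0.041,-0.108,0.661,-0.61],[0,0.0915,-0.168,0.041,-0.108,0.661,-0.61]]'
python3 -c "
from h import *
rows([.4838,.0515,.0075],90)"
```

```text
t: 12.3
tool_pos: [0.6202, -0.0713, 0.1888]
orientation: [2.361, 1.698, -0.419]
contact_force: [-0.7, -0.5, -0.9]
gripper_width: 0.0939
finger_force: 0.0
t: 13.18
tool_pos: [0.486, 0.0501, 0.1189]
orientation: [2.223, 2.219, -0.002]
contact_force: [0.4, 0.1, 0.5]
gripper_width: 0.0941
finger_force: 0.0
shift [ 0.0016 -0.0022  0.1114] turn [-0.0006  0.0027 -0.0031]
```

```bash
python3 -m creep '[[0,0.001,-0.002,0.04,0,0,0],[0,0.001,-0.002,0.08,0,0,0],[0,0.001,-0.002,0.1,0,0,0],[0,0.001,-0.002,0.111,0,0,0],[0,0.001,-0.002,0.111,0,0,0]]'
python3 -m creep '[[1,0,0,0,0,0,0],[1,0,0,0,0,0,0],[1,0,0,0,0,0,0],[1,0,0,0,0,0,0],[1,0,0,0,0,0,0],[1,0,0,0,0,0,0],[1,0,0,0,0,0,0],[1,0,0,0,0,0,0]]'
python3 -c "
from h import *
cv2.imwrite('pics/w4.png',vision.camera('wrist'))"
```

```text
t: 13.8
tool_pos: [0.482, 0.0515, 0.0071]
orientation: [-2.222, -2.219, 0.004]
contact_force: [-0.1, 0.5, -0.0]
gripper_width: 0.0938
finger_force: 0.0
t: 14.8
tool_pos: [0.4816, 0.0516, 0.0075]
orientation: [-2.222, -2.22, 0.003]
contact_force: [0.2, -0.8, -0.1]
gripper_width: 0.0238
finger_force: 30.0
```

View pics/w4.png

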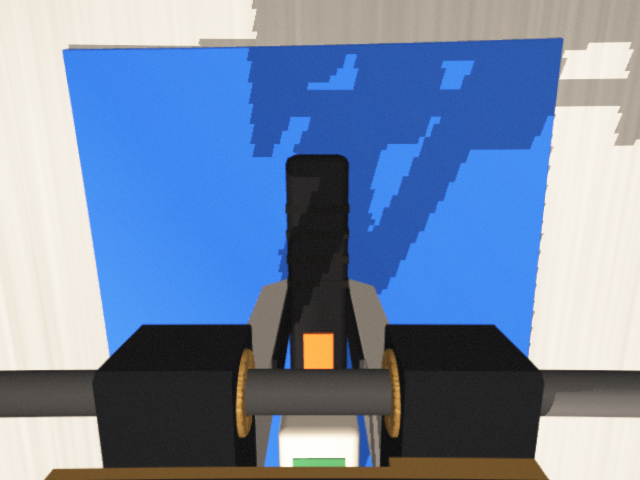

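The fingers grip the handle (width 23.8 mm) well clear of the white head, which starts at row 421; the tail is at row 155. I'll compute the stick's offset in the tool frame and the aiming pose.

```bash
cat > aim.py <<'E'
from h import *
K,D,_=cam("wrist",r.state());c=(K,D,np.array(vision.camera_info("wrist")["hand_eye"]))
print("tail",onz(c,[(317.5,155)],-.0205),"joint",onz(c,[(318.5,421)],-.0305))
def rm(y,t):
    a,b=np.radians([y,t]);e=np.array([np.cos(a),np.sin(a),0]);u=np.array([0,0,1.]);x=e*np.cos(b)+u*np.sin(b);z=e*np.sin(b)-u*np.cos(b);return np.c_[x,np.cross(z,x),z]
def T(p,y,t):
    M=np.eye(4);M[:3,:3]=rm(y,t);M[:3,3]=p;return M
E
python3 -m creep '[[1,0,0,-0.01,0,0,0],[1,0,0,-0.04,0,0,0],[1,0,0,-0.08,0,0,0],[1,0,0,-0.12,0,0,0],[1,0,0,-0.13,0,0,0],[1,0,0,-0.13,0,0,0]]'
python3 - <<'E'
from aim import *
spot=np.array([.586,-.288,.061]);m=rm(53.8,14);lens=spot+.08*m[:,0]
tcp=lens-m@np.array([-.105,0,-.0135]);print("lens",lens,"tcp",tcp)
via=[.62,-.06,.15]
rows(via,72,7);rows(tcp,53.8,14,T(via,72,7))
E
```

```text
t: 15.6
tool_pos: [0.4815, 0.0517, 0.1375]
orientation: [-2.222, -2.22, 0.003]
contact_force: [0.1, -0.1, -2.5]
gripper_width: 0.024
finger_force: 30.0
tail [[ 0.06377897 -0.00025772 -0.0205    ]] joint [[-0.04156887  0.00017806 -0.0305    ]]
lens [ 0.63184497 -0.22536079  0.08035375] tcp [ 0.69394538 -0.14051134  0.09265656]
shift [-0.1116  0.1386 -0.0127] turn [-0.0398  0.233   0.597 ]
shift [-0.0603  0.0952  0.0504] turn [-0.1106  0.2314  0.5969]
```

```bash
python3 -m creep '[[1,-0.028,0.035,-0.003,-0.01,0.058,0.15],[1,-0.056,0.07,-0.006,-0.02,0.116,0.3],[1,-0.084,0.104,-0.01,-0.03,0.175,0.45],[1,-0.1116,0.1386,-0.0127,-0.04,0.233,0.597],[1,-0.1116,0.1386,-0.0127,-0.04,0.233,0.597],[1,-0.1116,0.1386,-0.0127,-0.04,0.233,0.597]]'
python3 -m creep '[[1,-0.015,0.024,0.013,-0.028,0.058,0.15],[1,-0.03,0.048,0.025,-0.055,0.116,0.3],[1,-0.045,0.071,0.038,-0.083,0.174,0.45],[1,-0.0603,0.0952,0.0504,-0.11,0.231,0.597],[1,-0.0603,0.0952,0.0504,-0.11,0.231,0.597],[1,-0.0603,0.0952,0.0504,-0.11,0.231,0.597]]'
python3 - <<'E'
from aim import *
s=r.state();t=tool(s);m=t[:3,:3];spot=np.array([.586,-.288,.061])
lens=(t@[-.104,0,-.0135,1])[:3];d=-m[:,0];print("lens",lens,"az,el",np.degrees(np.arctan2(-d[1],-d[0])),np.degrees(np.arcsin(-d[2])))
v=spot-lens;print("dist",v@d,"miss",v-(v@d)*d);rows(spot+.08*rm(53.8,14)[:,0]-rm(53.8,14)@[-.104,0,-.0135],53.8,14)
for n in("top","side"):
    im=vision.camera(n);cv2.imwrite(f"pics/{n}5.png",im)
a=cv2.imread("pics/top5.png")[120:260,380:540];b=cv2.imread("pics/side5.png")[215:355,370:530]
o=np.hstack([a,b]);cv2.imwrite("pics/aim5.png",cv2.resize(o,(800,350),interpolation=cv2.INTER_CUBIC))
print(proj(cam("top"),[lens,spot]),proj(cam("side"),[lens,spot]))
E
```

```text
t: 16.35
tool_pos: [0.6184, -0.0596, 0.1476]
orientation: [-2.478, -1.799, -0.146]
contact_force: [0.6, -0.0, -2.0]
gripper_width: 0.0236
finger_force: 30.0
t: 17.1
tool_pos: [0.6938, -0.1403, 0.0923]
orientation: [-2.686, -1.362, -0.328]
contact_force: [0.7, -0.3, -0.4]
gripper_width: 0.0235
finger_force: 30.0
tail [[ 6.39021924e-02  5.81816090e-05 -2.05000000e-02]] joint [[-0.04150925  0.00050003 -0.0305    ]]
lens [ 0.63229337 -0.22429715  0.0802487 ] az,el 53.76700975261691 13.994883238694547
dist 0.08106424044378475 miss [ 0.00019905 -0.0002557   0.00035549]
shift [-0.0011  0.0002 -0.0004] turn [-0.0033  0.0002 -0.0011]
[[456.22252996 157.42928315]
 [484.6713922  179.87549436]] [[446.26549997 252.23351147]
 [455.59377522 279.33978348]]
```

View pics/aim5.png

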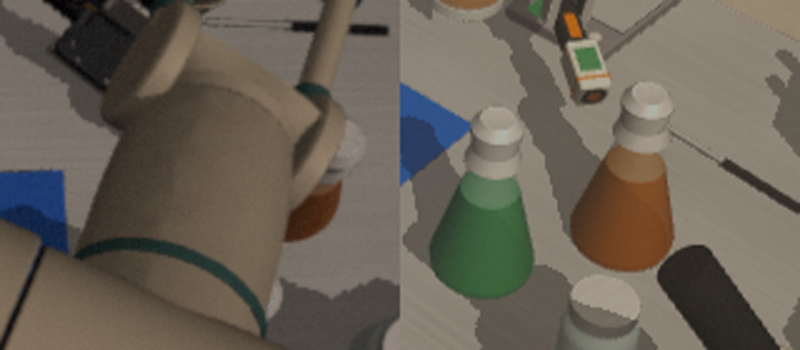

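The side crop puts the lens at full-picture (447,253) against a predicted (446,252), aimed at the spot. The arm hides the top view. I'll hold here for about 2 s.

```bash
python3 -m creep '[[1,-0.001,0,0,0,0,0],[1,-0.001,0,0,0,0,0],[1,-0.001,0,0,0,0,0],[1,-0.001,0,0,0,0,0],[1,-0.001,0,0,0,0,0],[1,-0.001,0,0,0,0,0],[1,-0.001,0,0,0,0,0],[1,-0.001,0,0,0,0,0],[1,-0.001,0,0,0,0,0],[1,-0.001,0,0,0,0,0],[1,-0.001,0,0,0,0,0],[1,-0.001,0,0,0,0,0]]'
python3 -m creep '[[1,0,0,0,0,0,0],[1,0,0,0,0,0,0],[1,0,0,0,0,0,0],[1,0,0,0,0,0,0],[1,0,0,0,0,0,0],[1,0,0,0,0,0,0]]'
python3 - <<'E' | grep -v tail
from aim import *
via=[.62,-.06,.15]
rows(via,72,7);rows([.483,.0515,.08],90,0,T(via,72,7))
E
```

```text
t: 18.7
tool_pos: [0.6936, -0.1413, 0.0923]
orientation: [-2.687, -1.363, -0.329]
contact_force: [-0.3, 0.4, -1.8]
gripper_width: 0.024
finger_force: 30.0
t: 19.45
tool_pos: [0.6936, -0.1413, 0.0923]
orientation: [-2.687, -1.363, -0.329]
contact_force: [-0.1, -0.5, -1.6]
gripper_width: 0.024
finger_force: 30.0
shift [ 0.0354 -0.1075 -0.0506] turn [ 0.1097 -0.2308 -0.5971]
shift [ 0.0547 -0.1648  0.0772] turn [ 0.0367 -0.2314 -0.5993]
```

```bash
python3 -m creep '[[1,0.012,-0.025,-0.015,0.027,-0.058,-0.15],[1,0.02,-0.052,-0.028,0.055,-0.115,-0.3],[1,0.028,-0.08,-0.04,0.082,-0.173,-0.45],[1,0.035,-0.1075,-0.0506,0.11,-0.231,-0.597],[1,0.035,-0.1075,-0.0506,0.11,-0.231,-0.597],[1,0.035,-0.1075,-0.0506,0.11,-0.231,-0.597]]'
python3 -m creep '[[1,0.014,-0.041,0.019,0.01,-0.058,-0.15],[1,0.028,-0.082,0.038,0.02,-0.116,-0.3],[1,0.041,-0.124,0.058,0.028,-0.174,-0.45],[1,0.0547,-0.165,0.077,0.037,-0.231,-0.599],[1,0.0547,-0.165,0.077,0.037,-0.231,-0.599],[1,0.0547,-0.165,0.077,0.037,-0.231,-0.599],[1,0.0547,-0.165,0.077,0.037,-0.231,-0.599]]'
python3 - <<'E' | grep -v tail
from aim import *
rows([.483,.0515,.0080],90,0)
E
```

```text
t: 20.2
tool_pos: [0.6197, -0.0598, 0.1506]
orientation: [-2.48, -1.805, -0.152]
contact_force: [-0.3, 0.8, -1.4]
gripper_width: 0.0239
finger_force: 30.0
t: 21.08
tool_pos: [0.4844, 0.0502, 0.0807]
orientation: [2.222, 2.219, 0.002]
contact_force: [-0.6, 0.8, -1.3]
gripper_width: 0.0238
finger_force: 30.0
shift [ 0.0013 -0.0015  0.0727] turn [ 0.0034  0.     -0.0033]
```

```bash
python3 -m creep '[[1,0.001,-0.001,0.03,0.002,0,-0.003],[1,0.001,-0.001,0.055,0.002,0,-0.003],[1,0.001,-0.001,0.065,0.002,0,-0.003],[1,0.001,-0.001,0.069,0.002,0,-0.003],[1,0.001,-0.001,0.071,0.002,0,-0.003],[1,0.001,-0.001,0.072,0.002,0,-0.003],[1,0.001,-0.001,0.0725,0.002,0,-0.003],[1,0.001,-0.001,0.0725,0.002,0,-0.003]]'
```

```text
t: 22.08
tool_pos: [0.4816, 0.0523, 0.008]
orientation: [-2.219, -2.223, 0.001]
contact_force: [-1.0, 0.1, -2.8]
gripper_width: 0.0238
finger_force: 30.0
```

```bash
python3 -m creep '[[1,0,0,0.0005,0,0,0],[1,0,0,0.001,0,0,0],[1,0,0,0.001,0,0,0],[1,0,0,0.001,0,0,0]]'
```

```text
t: 22.58
tool_pos: [0.4816, 0.0523, 0.0075]
orientation: [-2.219, -2.223, 0.001]
contact_force: [-0.4, 0.9, 5.7]
gripper_width: 0.0237
finger_force: 30.0
```

Contact made; release and lift clear.

```bash
python3 -m creep '[[1,0,0,-0.0005,0,0,0],[0,0,0,-0.0005,0,0,0],[0,0,0,-0.0005,0,0,0],[0,0,0,-0.0005,0,0,0],[0,0,0,-0.0005,0,0,0],[0,0,0,-0.03,0,0,0],[0,0,0,-0.08,0,0,0],[0,0,0,-0.13,0,0,0],[0,0,0,-0.18,0,0,0],[0,0,0,-0.2,0,0,0],[0,0,0,-0.2,0,0,0],[0,0,0,-0.2,0,0,0]]'
python3 -c "
from h import *
t=vision.camera('side');w=vision.camera('wrist')
cv2.imwrite('pics/f6.png',cv2.resize(np.hstack([t,w]),(800,300),interpolation=cv2.INTER_AREA))"
```

```text
t: 24.08
tool_pos: [0.4808, 0.0522, 0.2054]
orientation: [-2.218, -2.221, 0.004]
contact_force: [0.0, 0.8, -0.8]
gripper_width: 0.0936
finger_force: 0.0
```

View pics/f6.png

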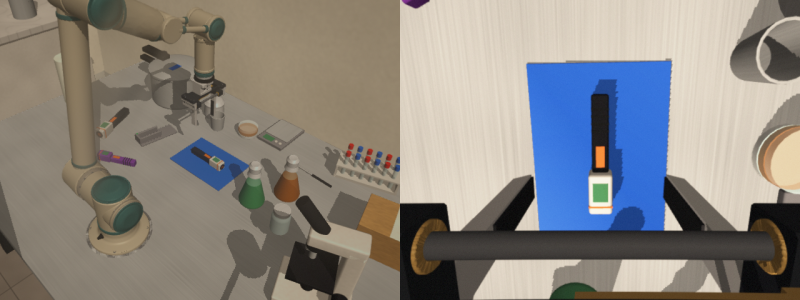

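The thermometer lies wholly on the mat, display up (wrist half: tail at (600,95), head at (600,195)). Both flasks are standing where they were, and the gripper is clear.

```bash
python3 -c "
from station import r
print(r.sign_off())"
```

```text
the job is handed in; nothing more can be done
None
```

Job handed in after about 24 s of the 70 s allowed: by its handle, I aimed the thermometer at the black spot on the amber flask from about 8 cm for about 2 s, then laid it back on the blue mat, display up, with both flasks left standing.

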